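# Slide the bearing ring round the bench clutter into its pressing nest

### The job

Push the steel bearing ring across the bench, keeping it flat on the bench top, round the fixed red bin, green vee block and screw jack without anything touching them, and into the open mouth of the blue nest. Push it on past the spring roller and press it home with about 10 N against the orange stop, wherever that has been set, so that the roller springs right out behind it, then let go and leave it there. Do not disturb the loose socket and wrench, and never force the ring against the nest (20 N is too much).

Things in the scene. Friction and masses are not known exactly. Their poses are not given: they have to be found in the camera images.
- ring: Bright oiled steel bearing ring lying flat, loose: outer diameter 84 mm, bore 56 mm right through, 28 mm high; about 0.5 to 0.85 kg. Origin at the centre of its underside, z up. Closed fingers fit into the bore and can push it from inside in any direction; oiled, friction about 0.3, so it slides with 1 to 4 N.
- nest: Blue nest fixed on the bench. Its lane runs along its own +y, 88 mm wide, between rails 14 mm thick, 12 mm high, y = -62 to +80 mm; before them wings flare to 120 mm at y = -88 mm. An orange carriage (26 mm high) with stop bar and, outside the -x rail to x = -98 mm, the roller, is clamped on it. Origin at bench level: where the ring's centre is home in the middle setting.
- latch (a joint): Brass roller (16 mm) of the carriage: 0 = fully out, 9 mm into the lane; in m, up to 0.010. Spring 1.2 N + 0.3 N per mm. Touches the ring about 48 mm before home, is pushed in most (4 to 9 mm) near 24 mm before, fully out only behind a ring that is home (within 3 mm). The carriage's setting is NOT reported: home lies up to 10 mm either side of the nest's origin along y. Rigid stop: feel for it.
- bin: Red open parts bin with bolts in it, fixed obstacle: 100 mm (own x) by 80 mm (own y), 50 mm high. Origin at the centre of its underside. It may be the nearer or the farther of the pair with the vee block; the free way for the ring lies between the two (at least 110 mm free).
- vee: Green vee block with a steel bar lying in it, fixed obstacle: 96 mm (own x) by 76 mm (own y), 50 mm high. Origin at the centre of its underside.
- jack: Dark steel screw jack, fixed obstacle: round, 50 mm diameter, 50 mm high. Origin at the centre of its underside.
- socket: Loose aluminium-coloured wrench socket standing up, 28 mm diameter, 36 mm high, origin at the centre of its underside. A bystander.
- wrench: Loose steel wrench 150 mm long lying flat along its own x axis, origin near its middle at the underside. A bystander.
There are look-alikes about, which are no part of the job. What is meant by the ring is not pink, and is the smaller of those in its own colour.

How it is judged (in metres and radians):
On the way, in this order (a step that is already met when the one before it is completed fails the run):
1. the ring is in the mouth of the nest (y of ring in the frame of nest between -0.085 and 0 m and x of ring in the frame of nest between -0.012 and 0.012 m), for 0.05 s.
2. the ring passes the roller, pushing it back by more than 2.5 mm (value of joint latch above 0.0025 m), for 0.05 s.
3. with the roller out again behind it, the ring is pressed against the stop with more than 5 N (value of joint latch below 0.001 m and y of ring in the frame of nest above -0.013 m and contact force between ring and nest above 5 N), for 0.15 s.
At the end, for the whole second after the job is handed in: The ring lies flat and still in the nest between stop and roller: roller out to within 1 mm behind it, ring centre within 13 mm of the nest's origin along the lane and 4 mm across it, let go (value of joint latch below 0.001 m and y of ring in the frame of nest between -0.013 and 0.013 m and x of ring in the frame of nest between -0.004 and 0.004 m and height (world z) of ring below 0.003 m and linear speed of ring below 0.005 m/s); the robot touches nothing.
It fails at once if the red bin, the vee block or the jack is touched (contact force between any of bin, vee, jack and anything else above 0.3 N).
It fails at once if the ring is forced against any part of the nest with more than 20 N (contact force between ring and nest above 20 N).
It fails at once if the ring is lifted more than 6 mm or tipped off the bench (height (world z) of ring above 0.006 m or angle between ring's own z axis and vertical above 0.12 rad).
It fails at once if the socket or the wrench is moved more than 5 mm or the socket is knocked over (distance of any of socket, wrench from where it was at the start of the episode above 0.005 m or angle between socket's own z axis and vertical above 0.3 rad).
It also fails if it takes over 67 s, if anything falls off the work surface, if the arm or the gripper's body presses on something with over 40 N, if the wrist force passes 120 N, or if a joint passes its speed limit or range.

### The arm

A 6-joint arm with a two-finger parallel gripper is mounted at the origin on the work surface. World frame = base frame: x ahead of the robot, y to its left, z up, the work surface at z = 0. Lengths are in mm, angles in rad, forces in N, time in s.
With the tool pointing down it reaches from about 275 to 775 mm from the base axis. Payload 14.6 kg.
Tool frame: the origin (TCP) lies midway between the tips of the shut fingers; the grasp point (between the pads) lies 19 mm behind it (env.hold_point_z is the distance from the TCP to the grasp point, in mm); z points along the fingers, y is the line along which they close (so a half turn about z gives the same grasp; the last joint's range is limited). The gripper opens to 85 mm and grips with 20 to 120 N. Pads are 22 mm wide; open, the fingers measure 114 mm over their backs; the gripper's body (76 mm by 85 mm) begins 54 mm behind the grasp point. The pads swing forward as they close: fully open they stand 13 mm farther back than shut.
Start: joints at [-0.155, 0.263, -0.048, 1.259, 0, 1.415], TCP at [525.003, -0.006, 231.278] pointing down, gripper open.
Joint ranges: [-2.65, 2.65], [-0.89, 1.7], [-1.18, 1.37], [-2.13, 2.11], [-1.35, 1.29], [-3.14, 3.14]. Speed limits (rad/s): [1.89, 1.89, 2.57, 2.79, 3.14, 3.14].

### API

Orientations are given as a 3x3 rotation matrix whose columns are the frame's x, y, z axes.
In Python, from cell import env gives the robot as it stands.
- The arm moves only by the shell command python3 -m creep 'ROWS' [OPENING]. ROWS is text: rows parted by semicolons, each of 6 numbers parted by spaces: the shift along the tool's x, y, z in m, then the turn, a rotation vector about the tool's x, y, z in rad. In form: dx dy dz ax ay az; .... A call has 1 to 20 rows; each row is the pose to reach, as a shift and turn from the pose commanded when the call began, along the tool's axes at that moment; what a row does not reach only later rows make up. A row lasts 1/8 s, in which the tool goes at most 62.5 mm and 10.7 degrees, less where a joint would pass 70% of its speed; a pose out of reach is approached as far as the arm can. A call with a gripper value outside its range is refused whole. OPENING is the opening, from 0 (shut) to 1 (fully open), set as the call begins (- or left out, the last holds). The fingers move at their own pace and stop on an object; the grip force is fixed at half the most. Time passes only in rows, so rows that repeat a pose let the fingers close. It gives the time, the measured TCP pose, the force, the opening and the grip force at its end, in the units of the state.
- env.sense(): the state, without advancing time (a new reading comes with each control period).
- env.read_camera(name): name is "scene" or "side" or "wrist"; returns the picture (480x640x3 uint8, red, green, blue); there is no depth.
- env.camera_info(name): a dict with "fx", "fy", "cx", "cy" (pixels), "R" (3x3) and "t" (3): a world point X has camera coordinates R X + t. Camera axes: x right, y down, z forward; pixel columns grow to the right and rows downward; lengths in mm; the calibration is good to about 2 mm. A picture is of the moment at which its call begins: read the wrist's pose just before it. camera_info takes no time and is no camera call; for the wrist camera it gives the pose at the moment of the call.
- env.finish_job(): hands the job in; it is judged then, once.
The state is a dict: "time": time; "joint_pos": joint angles; "joint_velocities": joint speeds; "tau": joint torques, N m; "eef_pos": TCP position; "tcp_rot": TCP orientation; "ft_force": force on the tool from outside, world axes, zero at the start; "wrist_torque": the same for the moment, N m; "opening": opening from 0.0 (shut) to 1.0 (fully open); "finger_force": force on a finger pad.
Only numpy, scipy, OpenCV 4.12 (cv2) and the standard library are available. Lean on these libraries where they do the work, as an engineer would, in place of code of your own. Each camera call takes 0.05 s, during which the arm holds its last target. There are 200 camera calls.

## Working session

There is one attempt and no reset: what is moved stays moved. The work goes in short steps, Python scripts to look and compute and a shell command to move; the robot and the scene stay as the last step left them, time stands still between calls to the robot, and variables do not carry over. Pictures are saved under pics/ and viewed, at most 10 in all, crops included, and the job is handed in when it is done.

```bash
ls; mkdir -p pics; python3 - <<'E'
from cell import env
import cv2,numpy as np
s=env.sense();print(s['time'],s['eef_pos'],np.round(s['tcp_rot'],4).tolist(),s['opening'],s['ft_force'])
for n in("scene","side","wrist"):
    i=env.camera_info(n);print(n,{k:np.round(v,4).tolist() for k,v in i.items()})
    cv2.imwrite(f'pics/{n}0.png',env.read_camera(n)[:,:,::-1])
E
```

```text
pics
0.0 [5.24725824e+02 2.22247260e-02 2.30836832e+02] [[0.0, 1.0, -0.001], [1.0, -0.0, 0.0001], [0.0001, -0.001, -1.0]] 0.9993225862054959 [-0.44716214  0.40327066  0.20157057]
scene {'fx': 565.3427, 'fy': 565.3427, 'cx': 316.4743, 'cy': 236.8635, 'R': [[0.0645, 0.9977, 0.0185], [0.6602, -0.0287, -0.7505], [-0.7483, 0.0606, -0.6606]], 't': [13.0557, -324.6485, 1526.1043]}
side {'fx': 441.786, 'fy': 441.786, 'cx': 319.6927, 'cy': 235.8134, 'R': [[0.8983, -0.4394, 0.0057], [-0.2772, -0.5767, -0.7685], [0.341, 0.6887, -0.6399]], 't': [-487.0526, 144.5457, 679.6099]}
wrist {'fx': 392.9094, 'fy': 392.9094, 'cx': 321.5131, 'cy': 238.6757, 'R': [[1.0, 0.0002, -0.0006], [0.0003, -0.952, 0.3062], [-0.0005, -0.3062, -0.952]], 't': [-524.458, -39.5061, 380.1597]}
```

View pics/scene0.png

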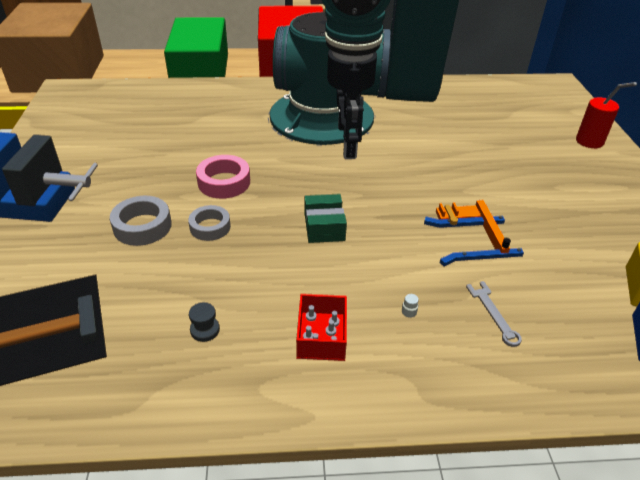

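View pics/side0.png

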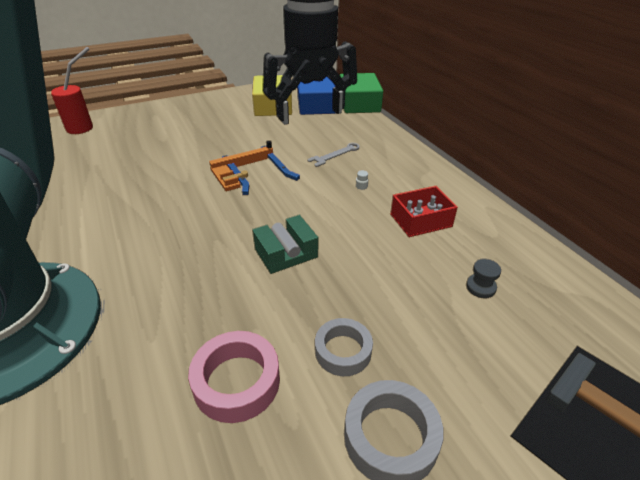

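View pics/wrist0.png

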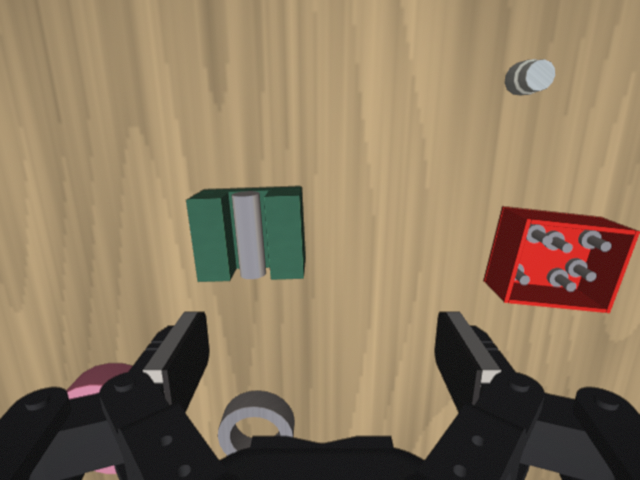

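The scene picture shows these candidates for the ring: small grey ring at (209,222), large grey ring at (141,220) and pink ring at (223,176). I choose the small grey one at (209,222). The vee is at (325,218), the bin at (322,327), the jack at (203,321), the socket at (411,305) and the wrench at (495,313). The nest is at about (475,232), with its mouth to the left and the roller on the robot side.

```bash
cat > h.py <<'E'
import numpy as np,cv2
from cell import env
def px(info,u,v,z):
    R=np.array(info['R']);t=np.array(info['t']);d=R.T@np.array([(u-info['cx'])/info['fx'],(v-info['cy'])/info['fy'],1.]);c=-R.T@t
    return (c+d*(z-c[2])/d[2])[:2]
def proj(info,X):
    p=np.array(info['R'])@np.array(X,float)+np.array(info['t']);return np.array([info['fx']*p[0]/p[2]+info['cx'],info['fy']*p[1]/p[2]+info['cy']])
E
python3 - <<'E'
from h import *
s=cv2.imread('pics/scene0.png');d=cv2.imread('pics/side0.png')
a=cv2.resize(s[190:280,410:530],None,fx=6,fy=6,interpolation=2)[:540]
a=cv2.resize(s[190:280,415:530],(460,360),interpolation=2)
b=cv2.resize(s[150:260,100:260],(340,234),interpolation=2)
c=cv2.resize(d[130:205,200:310],(460,240)[:2],interpolation=2)
e=cv2.resize(d[300:480,180:450],(340,227),interpolation=2)
o=np.zeros((600,800,3),np.uint8);o[:360,:460]=a;o[:234,460:]=b;o[360:,:460]=c;o[360:587,460:]=e
cv2.imwrite('pics/c1.png',o)
i=env.camera_info('scene');j=env.camera_info('side')
print('ring',px(i,209,219,28),px(j,344,340,28)); print('bin',px(i,322,300,50),'floor')
for n,u,v,z in[('vee tl',305,197,50),('vee tr',341,196,50),('vee br',345,214,50),('vee bl',306,216,50),('bin tl',300,296,50),('bin tr',347,296,50),('bin br',346,338,50),('bin bl',298,337,50),('bin fbl',298,358,0),('bin fbr',345,359,0),('vee fbl',307,242,0),('vee fbr',346,240,0),('jack top',203,310,50),('socket',411,298,36),('wr a',478,290,3),('wr b',512,340,3),('railU l',425,220,12),('railU r',504,218,12),('railL l',442,261,12),('railL r',522,251,12)]: print(n,px(i,u,v,z).round(0))
E
```

```text
ring [ 457.14227762 -262.18408097] [ 452.05795837 -263.37737975]
bin [708.72670111 -50.40252496] floor
vee tl [420. -65.]
vee tr [420.  10.]
vee br [480.  12.]
vee bl [483. -66.]
bin tl [698. -87.]
bin tr [702.  -7.]
bin br [792. -18.]
bin bl [786. -94.]
bin fbl [789. -95.]
bin fbr [795. -17.]
vee fbl [505. -65.]
vee fbr [502.  15.]
jack top [ 722. -249.]
socket [699. 106.]
wr a [655. 245.]
wr b [773. 270.]
railU l [460. 185.]
railU r [460. 354.]
railL l [584. 192.]
railL r [563. 358.]
```

View pics/c1.png

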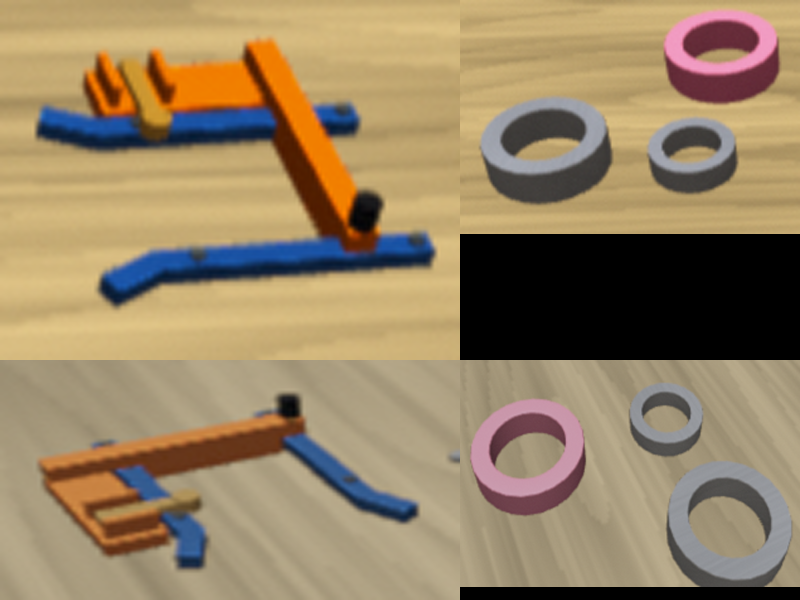

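The close crop confirms the choice: the small ring is bright steel, and the other two are the large grey and the pink one. Next I take wrist views of the nest and then the ring.

```bash
python3 -m creep '0.03 0 0 0 0 0;0.08 0 0.01 0 0 0;0.13 -0.005 0.02 0 0 0;0.18 -0.01 0.03 0 0 0;0.23 -0.01 0.04 0 0 0;0.27 -0.01 0.05 0 0 0;0.29 -0.01 0.05 0 0 0;0.3 -0.01 0.05 0 0 0;0.3 -0.01 0.05 0 0 0;0.3 -0.01 0.05 0 0 0;0.3 -0.01 0.05 0 0 0'
python3 - <<'E'
from h import *
import pickle
i=env.camera_info('wrist');im=env.read_camera('wrist')[:,:,::-1]
pickle.dump(i,open('nest.pkl','wb'));cv2.imwrite('pics/nest.png',im);print(i['t'],env.sense()['time'])
E
```

```text
time: 1.52
eef_pos: [515.2, 299.2, 181.5]
tcp_rot: [[0.001, 1.0, 0.0], [1.0, -0.001, 0.0], [0.0, 0.0, -1.0]]
ft_force: [-0.5, 0.4, 0.2]
opening: 1.0
finger_force: 0.0
[-514.88826854  261.06233095  424.41010585] 1.575
```

View pics/nest.png

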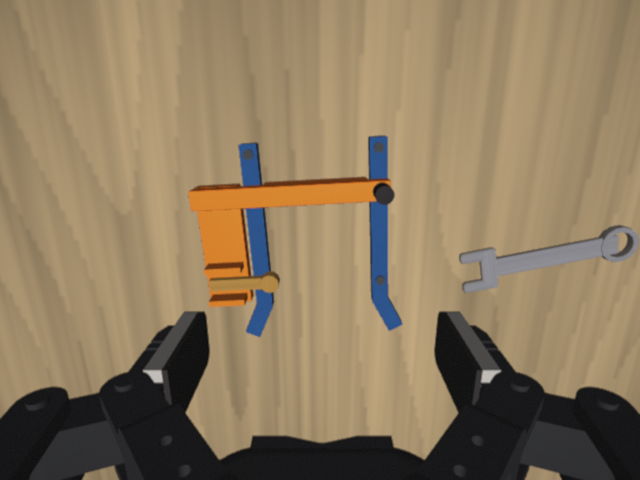

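The nest is seen from above, with rails running from about (250,150)-(265,300) and (378,140)-(378,300). The mouth is at the bottom, and the roller is at (269,282).

```bash
cat > fit.py <<'E'
from h import *
import pickle
from scipy.optimize import minimize
i=pickle.load(open('nest.pkl','rb'));im=cv2.imread('pics/nest.png').astype(int)
B,G,R=im[...,0],im[...,1],im[...,2]
blue=((B>90)&(B>R+50)&(B>G+30)).astype(float)
valid=~((R>B+60)&(R>170))&~((R<50)&(G<50)&(B<50)); valid[330:,:]&=True
valid=cv2.erode(valid.astype(np.uint8),np.ones((3,3))).astype(float)
blue=cv2.GaussianBlur(blue,(0,0),1)
def ren(p):
    x,y,a=p;c,s=np.cos(a),np.sin(a);m=np.zeros((480,640),np.uint8)
    for k in(-1,1):
        for q in([(44,-62),(58,-62),(58,80),(44,80)],[(44,-62),(58,-62),(74,-88),(60,-88)]):
            P=[proj(i,(x+c*k*u-s*v,y+s*k*u+c*v,z)) for u,v in q for z in(0,12)]
            h=cv2.convexHull((np.array(P)*16).round().astype(np.int32).reshape(-1,1,2))
            cv2.fillConvexPoly(m,h,1*255,cv2.LINE_AA,4)
    return cv2.GaussianBlur(m/255.,(0,0),1)
f=lambda p:(valid*(ren(p)-blue)**2).sum()
best=min((minimize(f,p0,method='Nelder-Mead',options=dict(initial_simplex=np.array(p0)+np.array([[0,0,0],[5,0,0],[0,5,0],[0,0,.05]]))) for p0 in([515,275,0],[515,270,.06],[515,280,-.06])),key=lambda r:r.fun)
print('nest',best.x,best.fun,blue.sum())
x,y,a=best.x;c,s=np.cos(a),np.sin(a)
for n,u,v,z in(('roller end',269,282,13),('bar near L',192,210,26),('bar near R',385,200,26)):
    w=px(i,u,v,z)-[x,y];print(n,c*w[0]+s*w[1],-s*w[0]+c*w[1])
E
python3 fit.py
python3 -m creep '-0.02 0 0 0 0 0;-0.065 -0.005 0 0 0 0;-0.115 -0.01 0 0 0 0;-0.165 -0.015 0 0 0 0;-0.215 -0.02 0 0 0 0;-0.265 -0.03 0 0 0 0;-0.315 -0.04 0 0 0 0;-0.365 -0.05 0 0 0 0;-0.415 -0.06 0 0 0 0;-0.465 -0.06 0 0 0 0;-0.505 -0.06 0 0 0 0;-0.52 -0.06 0 0 0 0;-0.524 -0.06 0 0 0 0;-0.524 -0.06 0 0 0 0;-0.524 -0.06 0 0 0 0' 0.0
python3 - <<'E'
from h import *
import pickle
i=env.camera_info('wrist');im=env.read_camera('wrist')[:,:,::-1]
pickle.dump(i,open('ring.pkl','wb'));cv2.imwrite('pics/ring.png',im)
E
```

```text
nest [5.11131233e+02 2.76304061e+02 5.72607967e-02] 928.2072716158355 4788.0
roller end -43.44502007359556 -35.234533746004686
bar near L -95.06877379925821 34.830861021084246
bar near R 55.15018341428805 34.012540648487786
time: 3.45
eef_pos: [455.0, -223.0, 181.4]
tcp_rot: [[-0.001, 1.0, -0.0], [1.0, 0.001, 0.0], [0.0, -0.0, -1.0]]
ft_force: [-0.3, 0.6, 0.5]
opening: 0.0
finger_force: 0.0
```

View pics/ring.png

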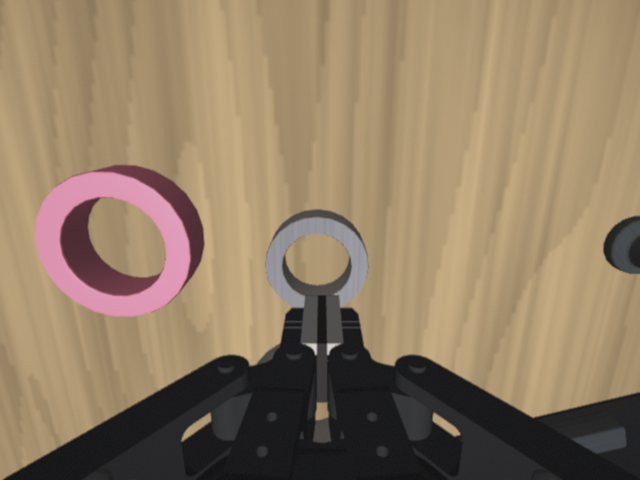

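The ring lies at about (317,262) in the wrist view, with the closed fingers just below it. I now fit it and check the nest fit with an overlay.

```bash
cat >> fit.py <<'E'
o=im.astype(np.uint8).copy();m=(ren(best.x)>.5).astype(np.uint8)
cs,_=cv2.findContours(m,0,1);cv2.drawContours(o,cs,-1,(255,255,255),1)
o=cv2.resize(o[120:345,170:420],None,fx=2.6,fy=2.6)
i=pickle.load(open('ring.pkl','rb'));im=cv2.imread('pics/ring.png').astype(int)
g=im.mean(2);blk=(abs(im[...,2]-im[...,0])<28)&(g>115)
blk[290:]=0;blk[:200]=0;blk[:,:250]=0;blk[:,385:]=0
t=np.linspace(0,2*np.pi,90)
def rr(p):
    m=np.zeros((480,640),np.uint8)
    for r,v in((42,255),(28,0)):
        P=np.array([proj(i,(p[0]+r*np.cos(k),p[1]+r*np.sin(k),28)) for k in t]);cv2.fillPoly(m,[(P*16).round().astype(np.int32).reshape(-1,1,2)],v,cv2.LINE_AA,4)
    return cv2.GaussianBlur(m/255.,(0,0),1)
bb=cv2.GaussianBlur(blk.astype(float),(0,0),1);f2=lambda p:((rr(p)-bb)[:288]**2).sum()
b=minimize(f2,[455,-262],method='Nelder-Mead',options=dict(initial_simplex=[[455,-262],[460,-262],[455,-257]]));print('ring',b.x,b.fun,bb.sum())
cs,_=cv2.findContours((rr(b.x)>.5).astype(np.uint8),1,1);q=im.astype(np.uint8);cv2.drawContours(q,cs,-1,(0,0,255),1);q=cv2.resize(q[200:310,255:380],(148,130))
o[:130,-148:]=q
cv2.imwrite('pics/ov.png',o)
E
python3 fit.py
```

```text
nest [5.11131233e+02 2.76304061e+02 5.72607967e-02] 928.2072716158355 4788.0
roller end -43.44502007359556 -35.234533746004686
bar near L -95.06877379925821 34.830861021084246
bar near R 55.15018341428805 34.012540648487786
ring [ 450.79956365 -263.91617417] 64.71654202698295 3022.0000000000005
```

View pics/ov.png

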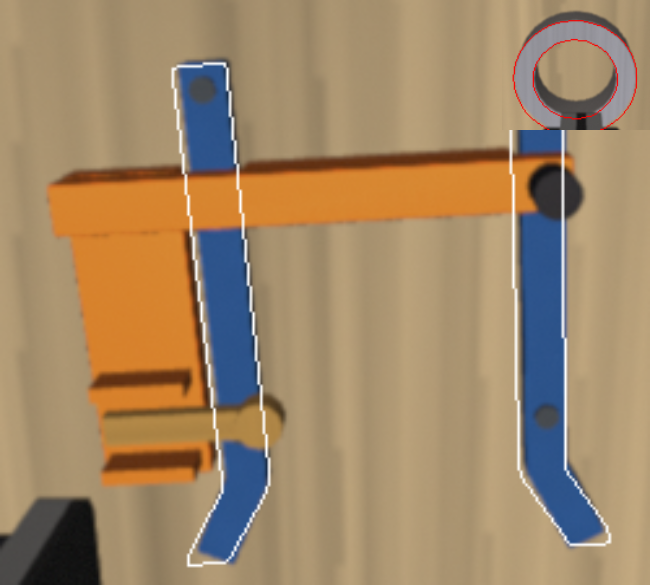

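The overlay puts the nest slightly to the right of and beyond the fit, so I take about (512, 277.5) with yaw 0.057. The ring is at (451,-264). I now go into the bore.

```bash
python3 -m creep '-0.02 -0.002 0.02 0 0 0;-0.041 -0.004 0.05 0 0 0;-0.041 -0.004 0.085 0 0 0;-0.041 -0.004 0.12 0 0 0;-0.041 -0.004 0.145 0 0 0;-0.041 -0.004 0.16 0 0 0;-0.041 -0.004 0.17 0 0 0;-0.041 -0.004 0.17 0 0 0;-0.041 -0.004 0.17 0 0 0'; python3 - <<'E'
from h import *
cv2.imwrite('pics/ins.png',env.read_camera('side')[300:420,270:430,::-1].repeat(4,0).repeat(4,1))
E
```

```text
time: 4.62
eef_pos: [451.3, -265.1, 11.9]
tcp_rot: [[-0.0, 1.0, 0.001], [1.0, 0.0, -0.001], [-0.001, 0.001, -1.0]]
ft_force: [-0.5, -0.1, 0.4]
opening: -0.003
finger_force: 0.0
```

View pics/ins.png

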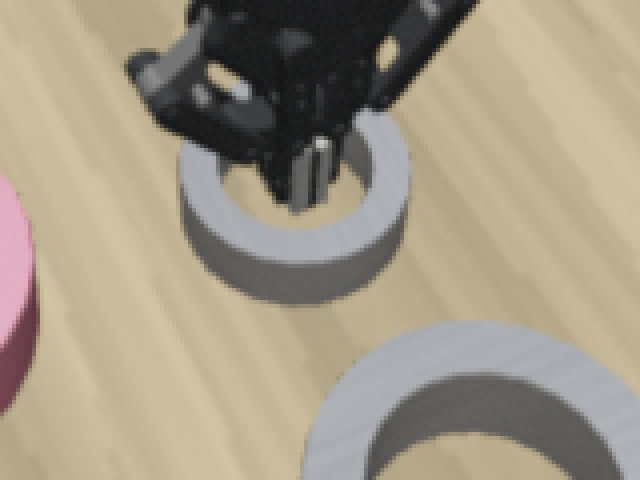

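The fingers are inside the bore (around (310,190) in this crop), clear of the walls. I start pushing diagonally, then along +y between the vee and the bin.

```bash
python3 -m creep '0.006 0.006 0 0 0 0;0.014 0.015 0 0 0 0;0.025 0.027 0 0 0 0;0.038 0.042 0 0 0 0;0.052 0.057 0 0 0 0;0.066 0.072 0 0 0 0;0.08 0.087 0 0 0 0;0.094 0.102 0 0 0 0;0.108 0.117 0 0 0 0;0.122 0.132 0 0 0 0;0.136 0.145 0 0 0 0;0.152 0.155 0 0 0 0;0.17 0.158 0 0 0 0;0.19 0.158 0 0 0 0;0.21 0.156 0 0 0 0;0.23 0.155 0 0 0 0;0.25 0.155 0 0 0 0;0.27 0.155 0 0 0 0;0.28 0.155 0 0 0 0;0.28 0.155 0 0 0 0'; python3 - <<'E'
from h import *
cv2.imwrite('pics/p1.png',env.read_camera('scene')[:,:,::-1])
i=env.camera_info('scene');p=env.sense()['eef_pos'];print(proj(i,(p[0],p[1]-16,28)))
E
```

```text
time: 7.18
eef_pos: [606.0, 16.0, 11.3]
tcp_rot: [[-0.001, 1.0, -0.0], [1.0, 0.001, 0.001], [0.001, -0.0, -1.0]]
ft_force: [0.3, -0.1, -0.5]
opening: 0.001
finger_force: 0.0
[344.37801505 266.07306639]
```

View pics/p1.png

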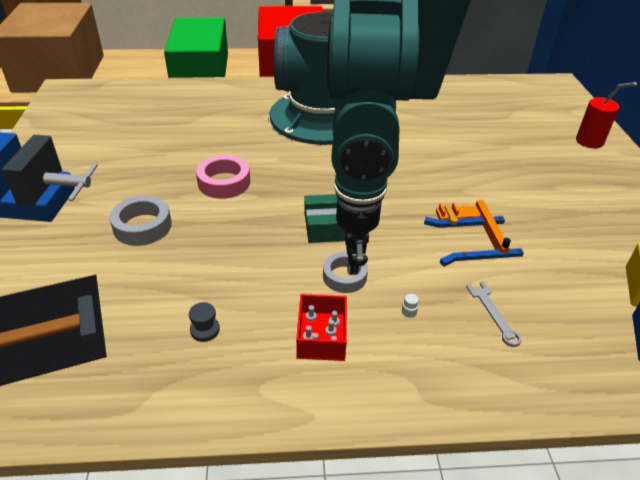

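The ring is at (345,267) as predicted, clear between the vee and the bin. I now swing it over to the lane axis, turning the tool by the nest's yaw.

```bash
python3 -m creep '0.01 -0.001 0 0 0 0;0.022 -0.003 0 0 0 0;0.034 -0.01 0 0 0 -0.01;0.044 -0.021 0 0 0 -0.02;0.054 -0.032 0 0 0 -0.03;0.063 -0.044 0 0 0 -0.04;0.073 -0.056 0 0 0 -0.05;0.083 -0.068 0 0 0 -0.057;0.092 -0.078 0 0 0 -0.057;0.1 -0.084 0 0 0 -0.057;0.11 -0.085 0 0 0 -0.057;0.12 -0.0855 0 0 0 -0.057;0.13 -0.086 0 0 0 -0.057;0.139 -0.0865 0 0 0 -0.057;0.139 -0.0865 0 0 0 -0.057;0.139 -0.0865 0 0 0 -0.057'; python3 - <<'E'
from h import *
i=env.camera_info('scene');p=env.sense()['eef_pos'];print(p)
a=env.read_camera('scene')[180:300,360:540,::-1];b=env.read_camera('side')[120:240,190:370,::-1]
o=np.vstack([cv2.resize(a,(450,300),interpolation=2),cv2.resize(b,(450,300),interpolation=2)])
cv2.imwrite('pics/p2.png',o)
print((proj(i,(520,139,28))-[360,180])*2.5,(proj(env.camera_info('side'),(520,139,28))-[190,120])*2.5+[0,300])
E
```

```text
time: 9.22
eef_pos: [519.4, 154.2, 11.2]
tcp_rot: [[-0.057, 0.998, -0.0], [0.998, 0.057, 0.0], [0.001, -0.0, -1.0]]
ft_force: [-0.0, 0.3, 0.4]
opening: -0.002
finger_force: 0.0
[519.39260409 154.18648787  11.19661487]
[124.19252481 134.19087122] [228.68657079 469.86717539]
```

View pics/p2.png

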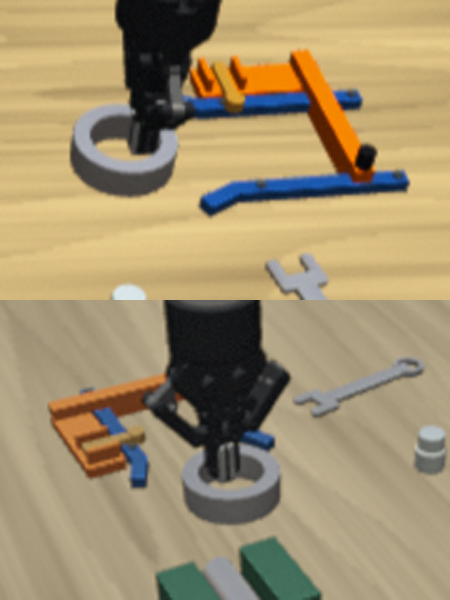

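The ring is before the mouth and centred on the lane, at (124,137) in the upper crop against a predicted (124,134). I push it gently along the lane.

```bash
python3 -m creep '0.005 0 0 0 0 0;0.01 0 0 0 0 0;0.015 0 0 0 0 0;0.02 0 0 0 0 0;0.025 0 0 0 0 0;0.03 0 0 0 0 0;0.035 0 0 0 0 0;0.04 0 0 0 0 0;0.045 0 0 0 0 0' ; python3 -m creep '0.004 0 0 0 0 0;0.008 0 0 0 0 0;0.012 0 0 0 0 0;0.016 0 0 0 0 0;0.02 0 0 0 0 0;0.024 0 0 0 0 0;0.028 0 0 0 0 0'
```

```text
time: 10.45
eef_pos: [516.9, 199.3, 11.3]
tcp_rot: [[-0.057, 0.998, -0.0], [0.998, 0.057, -0.0], [0.0, -0.0, -1.0]]
ft_force: [-0.1, -2.9, -0.5]
opening: 0.001
finger_force: 1.6
time: 11.32
eef_pos: [515.3, 227.2, 11.3]
tcp_rot: [[-0.057, 0.998, -0.0], [0.998, 0.057, -0.0], [-0.0, -0.0, -1.0]]
ft_force: [-0.1, -3.7, -0.5]
opening: -0.002
finger_force: 1.6
```

```bash
python3 -m creep '0.004 0 0 0 0 0;0.008 0 0 0 0 0;0.012 0 0 0 0 0;0.015 0 0 0 0 0;0.018 0 0 0 0 0'|sed -n '2p;4p';python3 -m creep '0.003 0 0 0 0 0;0.006 0 0 0 0 0;0.009 0 0 0 0 0;0.012 0 0 0 0 0'|sed -n '2p;4p'; python3 -m creep '0.003 0 0 0 0 0;0.006 0 0 0 0 0;0.009 0 0 0 0 0'|sed -n '2p;4p'
```

```text
eef_pos: [514.5, 244.8, 11.3]
ft_force: [1.7, -6.4, -0.6]
eef_pos: [513.8, 257.0, 11.3]
ft_force: [1.9, -4.1, -1.1]
eef_pos: [513.1, 266.0, 11.3]
ft_force: [2.2, -5.4, -0.2]
```

```bash
python3 -m creep '0.002 0 0 0 0 0;0.004 0 0 0 0 0;0.006 0 0 0 0 0'|sed -n '2p;4p'
```

```text
eef_pos: [512.7, 271.9, 11.3]
ft_force: [1.1, -5.1, -0.7]
```

```bash
for k in 1 2 3; do :; done; python3 -m creep '0.001 0 0 0 0 0;0.002 0 0 0 0 0'|sed -n '2p;4p'; python3 -m creep '0.001 0 0 0 0 0;0.002 0 0 0 0 0'|sed -n '2p;4p'; python3 -m creep '0.001 0 0 0 0 0;0.002 0 0 0 0 0'|sed -n '2p;4p'
```

```text
eef_pos: [512.6, 273.9, 11.3]
ft_force: [2.0, -5.4, -1.5]
eef_pos: [512.6, 275.9, 11.3]
ft_force: [2.1, -4.3, -0.7]
eef_pos: [512.5, 277.9, 11.3]
ft_force: [0.8, -3.4, -0.5]
```

```bash
python3 -m creep '0.001 0 0 0 0 0;0.002 0 0 0 0 0'|sed -n '2p;4p'; python3 -m creep '0.001 0 0 0 0 0;0.0015 0 0 0 0 0'|sed -n '2p;4p'
```

```text
eef_pos: [512.3, 279.9, 11.3]
ft_force: [1.8, -3.6, -0.2]
eef_pos: [512.1, 281.3, 11.3]
ft_force: [1.4, -3.9, 0.1]
```

```bash
python3 -m creep '0.0005 0 0 0 0 0;0.001 0 0 0 0 0'|sed -n '2p;4p'; python3 -m creep '0.0005 0 0 0 0 0;0.001 0 0 0 0 0'|sed -n '2p;4p'
```

```text
eef_pos: [512.1, 282.3, 11.3]
ft_force: [0.2, -3.6, -1.3]
eef_pos: [512.1, 283.3, 11.3]
ft_force: [0.7, -3.3, -0.3]
```

```bash
python3 -m creep '0.0005 0 0 0 0 0;0.001 0 0 0 0 0'|sed -n '2p;4p'
```

```text
eef_pos: [512.0, 284.3, 11.3]
ft_force: [0.7, -3.1, 0.1]
```

```bash
python3 -m creep '0.0005 0 0 0 0 0;0.001 0 0 0 0 0'|sed -n '2p;4p'
```

```text
eef_pos: [512.0, 285.2, 11.3]
ft_force: [1.0, -6.3, 0.2]
```

```bash
python3 -m creep '0.0005 0 0 0 0 0;0.001 0 0 0 0 0'|sed -n '2p;4p'
```

```text
eef_pos: [512.0, 285.3, 11.2]
ft_force: [2.0, -12.9, 2.7]
```

```bash
python3 -m creep '0.0005 0 0 0 0 0;0.0005 0 0 0 0 0'|sed -n '2p;4p'
```

```text
eef_pos: [512.0, 285.3, 11.3]
ft_force: [1.9, -13.7, 2.0]
```

The ring is against the stop: about 13.5 N at the wrist, less about 3 N of friction. I hold it, then back off to the middle of the bore and lift out.

```bash
python3 -m creep '0 0 0 0 0 0;0 0 0 0 0 0;0 0 0 0 0 0'|sed -n '2p;4p'; python3 -m creep '-0.003 0 0 0 0 0;-0.008 0 0 0 0 0;-0.013 0 0 0 0 0;-0.016 0 0 0 0 0;-0.016 0 0 0 0 0'|sed -n '2p;4p'; python3 - <<'E'
from h import *
def brass(im):
    h=cv2.cvtColor(im,cv2.COLOR_RGB2HSV);return h
from h import env
a=cv2.imread('pics/side0.png').astype(int);b=env.read_camera('side')[:,:,::-1].astype(int)
c=cv2.imread('pics/scene0.png').astype(int);d=env.read_camera('scene')[:,:,::-1].astype(int)
# brass roller regions at start
for n,x,y,(r0,r1,c0,c1) in(('side',a,b,(165,185,222,250)),('scene',c,d,(203,228,440,462))):
    for im in(x,y):
        B,G,R=[im[r0:r1,c0:c1,k] for k in range(3)];m=(R>150)&(G-B>60)&(R-G>20)&(R-G<75)
        v,u=np.nonzero(m);print(n,m.sum(),u.mean()+c0,v.mean()+r0,u.max()+c0,v.max()+r0)
E
```

```text
eef_pos: [511.9, 285.3, 11.2]
ft_force: [0.8, -15.1, 3.0]
eef_pos: [512.8, 270.7, 11.3]
ft_force: [0.7, 0.5, 0.2]
side 59 225.6949152542373 172.05084745762713 238 184
side 64 226.0625 172.71875 238 184
scene 94 450.468085106383 211.64893617021278 459 220
scene 102 450.7156862745098 211.33333333333334 460 221
```

```bash
python3 -m creep '0 0 -0.01 0 0 0;0 0 -0.03 0 0 0;0 0 -0.06 0 0 0;0 0 -0.1 0 0 0;0 0 -0.14 0 0 0;0.02 0 -0.17 0 0 0;0.04 0 -0.17 0 0 0;0.04 0 -0.17 0 0 0;0.04 0 -0.17 0 0 0'|sed -n '1,4p'; python3 - <<'E'
from h import *
i=env.camera_info('wrist');im=env.read_camera('wrist').astype(int);R,G,B=im[...,0],im[...,1],im[...,2]
g=im.mean(2)
t=np.linspace(0,2*np.pi,120)
s=cv2.GaussianBlur(((abs(R-B)<28)&(g>115)).astype(float),(0,0),1)
def score(x,y):
    v=0
    for r,w in((31,1),(35,1),(39,1),(24,-1),(45,-1)):
        for k in t:
            u,q=proj(i,(x+r*np.cos(k),y+r*np.sin(k),28))
            if q<290 and u>0: v+=w*s[int(round(q)),int(round(u))]
    return v
b=max((score(x,y),x,y) for x in range(500,526,1) for y in range(256,284,1));print('ring',b)
x,y=b[1]-512,b[2]-277.5;c,sn=np.cos(.057),np.sin(.057);print('local',c*x+sn*y,-sn*x+c*y)
m=(R>140)&(G-B>50)&(R-G>20)&(R-G<75)
u0,v0=proj(i,(470,245,13)).astype(int);m2=np.zeros_like(m);m2[v0-40:v0+40,u0-50:u0+50]=m[v0-40:v0+40,u0-50:u0+50]
n,l,st,ce=cv2.connectedComponentsWithStats(m2.astype(np.uint8));k=1+st[1:,4].argmax();print(st[k],ce[k])
tip=px(i,st[k][0]+st[k][2],ce[k][1],13)-[512,277.5];print('brass right edge local',c*tip[0]+sn*tip[1],-sn*tip[0]+c*tip[1])
# same on the first nest picture
import pickle
j=pickle.load(open('nest.pkl','rb'));im=cv2.imread('pics/nest.png').astype(int)
B,G,R=[im[...,k] for k in range(3)];m=(R>140)&(G-B>50)&(R-G>20)&(R-G<75);m2=np.zeros_like(m);m2[260:300,205:290]=m[260:300,205:290]
n,l,st,ce=cv2.connectedComponentsWithStats(m2.astype(np.uint8));k=1+st[1:,4].argmax();print(st[k],ce[k])
tip=px(j,st[k][0]+st[k][2],ce[k][1],13)-[512,277.5];print('before',c*tip[0]+sn*tip[1],-sn*tip[0]+c*tip[1])
E
```

```text
time: 18.18
eef_pos: [510.1, 310.4, 180.5]
tcp_rot: [[-0.057, 0.998, -0.001], [0.998, 0.057, -0.001], [-0.001, -0.001, -1.0]]
ft_force: [-0.5, 0.0, 0.8]
ring (np.float64(250.0502242905236), 514, 270)
local 1.5694833332186429 -7.601757827420504
[221 286  59  16 698] [250.78510029 292.86676218]
brass right edge local -36.37798302221514 -37.60654519195674
[208 276  70  16 803] [243.88667497 284.25155666]
before -36.81253101715018 -38.95466678660568
```

```bash
python3 -c "
from cell import env
print(env.finish_job())"
```

```text
the job is handed in; nothing more can be done
None
```

I handed the job in at about 18 s of the 67 s allowed: the ring is home against the stop after a press of about 10–12 N, the roller looks fully out behind it (0.4 mm from its starting position in the wrist image), and the arm is clear; no verdict was returned.

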